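# Open the child-resistant solvent bottle beside the rotary evaporator

## Task

Open the amber solvent bottle: press its red child-resistant cap down and, keeping it pressed, turn it counter-clockwise (seen from above) past the ratchet until it meets the stop, then lift it off. Set the cap down, right way up, flat inside the shallow steel tray and let go of it; do not drop it. Neither wrench it hard against the stop nor press hard on the glass neck, and leave the beaker, vial and green clamp where they are.

Things in the scene. Friction and masses are not known exactly. Their poses are not given: they have to be found in the camera images.
- bottle: Amber glass bottle, white band, 76 mm wide, in a round dark base 110 mm wide, 12 mm thick, fixed to the bench: cannot move or turn. Origin: centre of the base's underside on the bench; z up. Shoulder slopes in from 80 to 110 mm up; then a bare neck 31 mm wide with a 38 mm ring 123-126 mm up. The cap's underside rests 135 mm up. Its yaw tells nothing of the cap's lock, whose lugs are hidden.
- cap: Red ribbed cap, ~50 g, 48 mm wide, 30 mm tall, locked on the bottle. Origin: centre of its underside; z out of its top. Pressed, it turns counter-clockwise past two ratchet teeth, 55-82 degrees in all, to a firm stop, with little torque until there; over 1 N m there is forcing it. At the stop or up to 8 degrees short it lifts off. Unpressed, it turns 30 degrees at most; let up too soon, it locks.
- cap_top (a point): Centre of the cap's top face, 30 mm above its underside; z up. Three small white marks on it. The cap rides on a spring plug in the bottle's mouth: it begins to yield at 6 N, at 11 N (2.5 mm down) it just clears the ratchet, at 16 N (5 mm down) it bottoms and is then rigid: hold 13 to 20 N while turning.
- tray: Shallow square steel tray with a blue floor, fixed to the bench, 150 x 150 mm outside, 12 mm high, walls 4 mm, inner floor 4 mm above the bench. Origin: centre of its underside; x and y along its sides. Either the tray or the bottle may be on the left.
- beaker: Bystander: empty glass beaker, 70 mm wide, 85 mm tall; origin at the centre of its underside.
- vial: Bystander: small closed glass vial, 30 mm wide, 65 mm tall; origin at the centre of its underside.
- joint_clamp: Bystander: green plastic joint clamp, 70 x 30 mm, 32 mm tall with its screw; origin at the centre of its underside.
Mind the look-alikes: they are no part of the job. Several things have the shape of the cap; the one meant has the colours described above.

How it is judged:
By the outcome, as a careful person would: the job done as asked, in the order asked, and still so for the second after the job is handed in, with the robot touching nothing.
It also fails if it takes over 66 s, if anything falls off the work surface, if the arm or the gripper's body presses on something with over 40 N, if the wrist force passes 120 N, or if a joint passes its speed limit or range.

## Robot

A 6-joint arm with a two-finger parallel gripper is mounted at the origin on the work surface. World frame = base frame: x ahead of the robot, y to its left, z up, the work surface at z = 0. Lengths are in m, angles in rad, forces in N, time in s.
With the tool pointing down it reaches from about 0.275 to 0.825 m from the base axis. Payload 4.9 kg.
Tool frame: the origin (TCP) lies on the front face of the gripper's body, between the roots of the fingers; the fingertips stand 73 mm ahead of it and the grasp point (between the pads) lies 54 mm ahead of it; z points along the fingers, y is the line along which they close (so a half turn about z gives the same grasp; the last joint's range is limited). The gripper opens to 85 mm and grips with 20 to 120 N. Pads are 22 mm wide; open, the fingers measure 114 mm over their backs; the gripper's body (76 mm by 85 mm) begins 54 mm behind the grasp point. The pads swing forward as they close: fully open they stand 13 mm farther back than shut.
Start: joints at [1.1, 0.326, -0.193, 1.052, 0, 1.437], TCP at [0.182, 0.519, 0.304] pointing down, gripper open.
Joint ranges: [-2.65, 2.65], [-0.97, 1.79], [-1.3, 1.35], [-1.93, 2.1], [-1.47, 1.37], [-3.14, 3.14]. Speed limits (rad/s): [2.57, 2.57, 3.14, 3.14, 3.14, 3.14].

## Interface

Orientations are given as a unit quaternion [x, y, z, w].
In Python, from plant import bot, eyes, job gives the robot as it stands.
- The arm moves only by the tool move_arm, never from a script. Its argument "series" is text: rows parted by semicolons, each of 4 numbers parted by spaces: the shift along the tool's x, y, z in units of 0.1 m (1.0 is 0.1 m), then the turn about the tool's z in units of 30 degrees (1.0 is 30 degrees). A call has 1 to 10 rows; each row is the pose to reach, as a shift and turn from the pose commanded when the call began, along the tool's axes at that moment; what a row does not reach only later rows make up. A row lasts 1/8 s, in which the tool goes at most 62.5 mm and 10.7 degrees, less where a joint would pass 70% of its speed; a pose out of reach is approached as far as the arm can. A call with a number of a shift or a turn outside -1 to 1 is refused whole. A call with a gripper value outside its range is refused whole. "claw" is the opening, from -1 (shut) to 1 (fully open), set as the call begins (left out, the last holds). The fingers move at their own pace and stop on an object; "grip_force" is the grip in N (left out, the last holds). Time passes only in rows, so rows that repeat a pose let the fingers close. It gives the time, the measured TCP pose, the force, the opening and the grip force at its end, in the units of the state.
- bot.observe(): the state, without advancing time (a new reading comes with each control period).
- eyes.grab_frame(name): name is "side" or "top" or "wrist"; returns the picture (384x512x3 uint8, blue, green, red); there is no depth.
- eyes.calibration(name): a dict with "mtx" (3x3 intrinsics, pixels), "extrinsics" (4x4, takes a point from camera to world coordinates). Camera axes: x right, y up, looking along -z (the intrinsics and any distortion apply to the point x, -y, -z); pixel columns grow to the right and rows downward; lengths in m; the calibration is good to about 2 mm. A picture is of the moment at which its call begins: read the wrist's pose just before it. calibration takes no time and is no camera call; for the wrist camera it gives the pose at the moment of the call.
- job.finish_job(): hands the job in; it is judged then, once.
The state is a dict: "t": time; "joint_pos": joint angles; "qvel": joint speeds; "joint_torque": joint torques, N m; "position": TCP position; "tcp_rot": TCP orientation; "force": force on the tool from outside, world axes, zero at the start; "ft_torque": the same for the moment, N m; "grip_width": opening from 0.0 (shut) to 1.0 (fully open); "finger_force": force on a finger pad.
Only numpy, scipy, OpenCV 4.12 (cv2) and the standard library are available. Lean on these libraries where they do the work, as an engineer would, in place of code of your own. Each camera call takes 0.05 s, during which the arm holds its last target. There are 200 camera calls.

## Working session

There is one attempt and no reset: what is moved stays moved. The work goes in short steps, Python scripts to look and compute and a tool call to move; the robot and the scene stay as the last step left them, time stands still between calls to the robot, and variables do not carry over. Pictures are saved under pics/ and viewed, at most 10 in all, crops included, and the job is handed in when it is done.

Besides the shell and the picture viewer there is one more tool, called after "Emit:" by a JSON object that holds its "api" and its "payload", one argument or row to a line. move_arm: Moves the arm, as the interface text tells. Shifts and turns lie within -1 to 1; 1 stands for 0.1 m of shift or 30 degrees of turn. Its arguments: {"type":"object","properties":{"series":{"type":"string"},"claw":{"type":"number"},"grip_force":{"type":"number"}},"required":["series"]}

```bash
ls; mkdir -p pics
python3 - <<'E'
from plant import bot,eyes,job
import cv2,numpy as np
s=bot.observe();print(s)
a=eyes.grab_frame("top");b=eyes.grab_frame("side")
cv2.imwrite("pics/top0.png",a);cv2.imwrite("pics/side0.png",b)
for n in("top","side"):print(eyes.calibration(n))
E
```

```text
pics
{'t': 0.0, 'joint_pos': array([ 1.09978154e+00,  3.26956782e-01, -1.93589681e-01,  1.05198764e+00,
        4.24850910e-05,  1.43661030e+00]), 'qvel': array([9.33426745e-04, 1.55917616e-04, 9.73354803e-04, 9.27562349e-04,
       6.29994739e-06, 1.07996295e-03]), 'joint_torque': array([-7.12910196e-05, -4.43402088e+01,  2.62436682e+01,  1.56404515e-02,
       -1.81196706e-04, -3.30122980e-06]), 'position': array([0.18153723, 0.51869526, 0.30309249]), 'tcp_rot': array([ 1.67619331e-01,  9.85851411e-01, -8.23077458e-04, -2.79208368e-04]), 'force': array([-0.36669184,  0.12586291,  0.13055033]), 'ft_torque': array([ 0.00433397, -0.04282564, -0.00249836]), 'finger_force': 0.0, 'grip_width': 1.0020157597843393}
{'mtx': array([[429.83806344,   0.        , 260.26531257],
       [  0.        , 429.83806344, 194.92997657],
       [  0.        ,   0.        ,   1.        ]]), 'extrinsics': array([[-0.01039267,  0.98303123, -0.18314365,  0.29843112],
       [-0.99993718, -0.00944777,  0.00603112,  0.01619793],
       [ 0.00419848,  0.18319482,  0.98306766,  1.296395  ],
       [ 0.        ,  0.        ,  0.        ,  1.        ]])}
{'mtx': array([[450.87052918,   0.        , 248.01721653],
       [  0.        , 450.87052918, 192.89938756],
       [  0.        ,   0.        ,   1.        ]]), 'extrinsics': array([[ 8.22332894e-01,  3.05175064e-01, -4.80246594e-01,
        -7.50731904e-04],
       [-5.68514249e-01,  4.05553353e-01, -7.15763946e-01,
        -8.09413362e-01],
       [-2.36676919e-02,  8.61623269e-01,  5.06996235e-01,
         6.93832008e-01],
       [ 0.00000000e+00,  0.00000000e+00,  0.00000000e+00,
         1.00000000e+00]])}
```

View pics/top0.png

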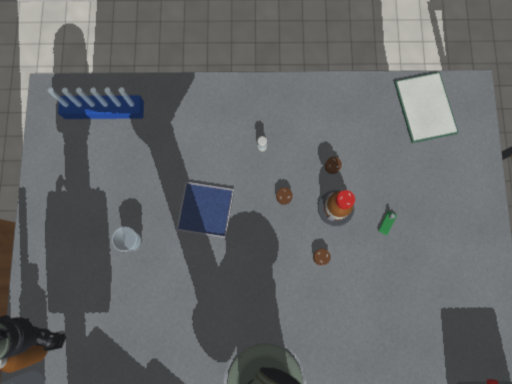

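View pics/side0.png

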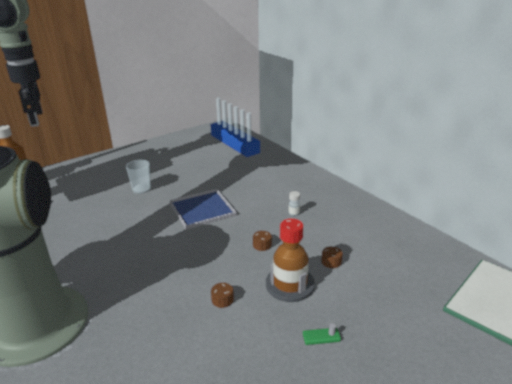

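Top view: the red cap on the amber bottle is at (345,199), the tray at (206,210), the beaker at (126,240), the vial at (262,143) and the clamp at (388,222). The look-alikes are brown caps at (285,195), (333,164) and (322,257), plus something red at (492,382). Only (345,199) is a red cap on an amber bottle with a white band and a dark base. In the side view it is at (291,232).

```bash
cat > h.py <<'E'
import numpy as np,cv2
from plant import bot,eyes,job
def ray(c,uv):
    K,E=c["mtx"],np.array(c["extrinsics"]);p=np.linalg.inv(K)@[*uv,1]
    return E[:3,3],E[:3,:3]@[p[0],-p[1],-p[2]]
def atz(c,uv,z):
    o,d=ray(c,uv);return o+d*(z-o[2])/d[2]
def proj(c,P):
    E=np.linalg.inv(c["extrinsics"]);p=E[:3,:3]@P+E[:3,3];q=c["mtx"]@[p[0],-p[1],-p[2]];return q[:2]/q[2]
def blobs(im,lo,hi,mn=30):
    m=cv2.inRange(cv2.cvtColor(im,cv2.COLOR_BGR2HSV),lo,hi)
    n,l,st,ce=cv2.connectedComponentsWithStats(m)
    return [(st[i],ce[i],l==i) for i in range(1,n) if st[i][4]>=mn]
E
python3 - <<'E'
from h import *
a=cv2.imread("pics/top0.png");b=cv2.imread("pics/side0.png")
ct,cs=eyes.calibration("top"),eyes.calibration("side")
for n,im,c in(("top",a,ct),("side",b,cs)):
  for st,ce,m in blobs(im,(0,190,120),(6,255,255))+blobs(im,(174,190,120),(180,255,255)):
    print(n,"red",st,ce.round(1),atz(c,ce,.15).round(4))
# fit: body cap centre (z .15) 
for st,ce,m in blobs(a,(100,80,30),(130,255,140),500):
    r=cv2.minAreaRect(np.argwhere(m)[:,::-1].astype(np.float32));print("blue",st,r)
    P=[atz(ct,p,.004) for p in cv2.boxPoints(r)];print(np.round(P,4),np.mean(P,0))
o=cv2.resize(a[150:270,170:410],None,fx=3.3,fy=3.3,interpolation=cv2.INTER_CUBIC)
p=cv2.resize(b[200:310,200:360],None,fx=3.3,fy=3.3,interpolation=cv2.INTER_CUBIC)
cv2.imwrite("pics/c1.png",cv2.resize(p,None,fx=1.4,fy=1.4))
E
```

```text
top red [338 196  14  13  62] [343.9 202.2] [ 0.4897 -0.2171  0.15  ]
side red [291 229   9  10  33] [296.  233.3] [ 0.5    -0.2358  0.15  ]
blue [  58   95   86   24 1405] ((100.5, 106.5), (23.0, 85.0), 90.0)
[[0.8697 0.6502 0.004 ]
 [0.8674 0.3793 0.004 ]
 [0.79   0.3763 0.004 ]
 [0.7924 0.6443 0.004 ]] [0.82987574 0.51251767 0.004     ]
blue [ 179  185   52   50 2031] ((204.78378295898438, 209.2972869873047), (45.702919006347656, 45.374122619628906), 9.462322235107422)
[[0.4405 0.2556 0.004 ]
 [0.5782 0.2361 0.004 ]
 [0.5533 0.0976 0.004 ]
 [0.4165 0.1197 0.004 ]] [0.49710732 0.17726615 0.004     ]
```

View pics/c1.png

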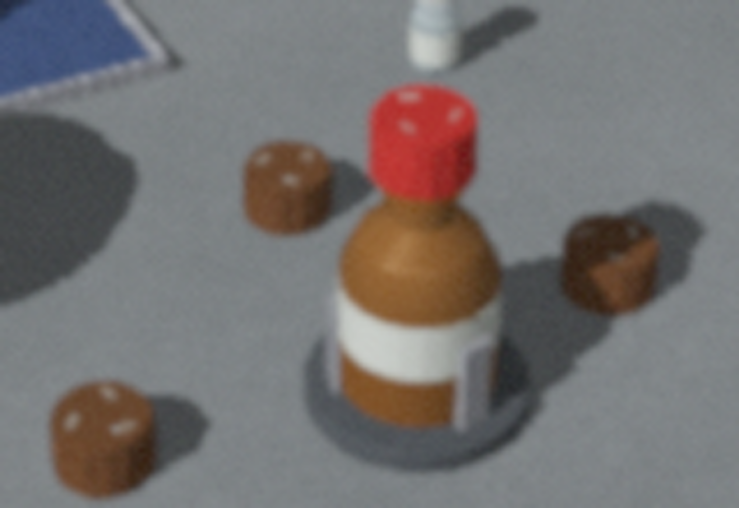

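The crop confirms the target: a red cap with three white marks on the amber banded bottle, with only loose brown caps around it. I'll tighten the red mask and fit a cylinder projection in both views.

```bash
cat >> h.py <<'E'
def redmask(im):
    h=cv2.cvtColor(cv2.GaussianBlur(im,(3,3),0),cv2.COLOR_BGR2HSV)
    m=cv2.inRange(h,(0,175,90),(5,255,255))|cv2.inRange(h,(170,150,90),(180,255,255))
    m=cv2.morphologyEx(m,cv2.MORPH_CLOSE,np.ones((3,3)))
    n,l,st,ce=cv2.connectedComponentsWithStats(m);i=1+np.argmax(st[1:,4]);return st[i],ce[i],l==i
def cylproj(c,x,y,z0,z1,r):
    t=np.linspace(0,2*np.pi,40)
    P=[proj(c,np.array([x+r*np.cos(a),y+r*np.sin(a),z])) for a in t for z in(z0,z1)]
    m=cv2.moments(cv2.convexHull(np.float32(P)));return np.array([m["m10"],m["m01"]])/m["m00"],m["m00"]
E
python3 - <<'E'
from h import *
from scipy.optimize import least_squares
C={n:eyes.calibration(n) for n in("top","side")}
M={n:redmask(cv2.imread(f"pics/{n}0.png")[:340]) for n in C}
for n in C:print(n,M[n][0],M[n][1])
f=lambda p:np.concatenate([cylproj(C[n],p[0],p[1],p[2],p[2]+.03,.024)[0]-M[n][1] for n in C])
r=least_squares(f,[.5,-.22,.135]);print(r.x,r.fun,[cylproj(C[n],*r.x[:2],r.x[2],r.x[2]+.03,.024)[1] for n in C])
for n in C:
  g=lambda p:cylproj(C[n],p[0],p[1],.135,.165,.024)[0]-M[n][1]
  print(n,least_squares(g,[.5,-.22]).x)
E
```

```text
top [336 191  18  18 216] [343.98148148 199.94907407]
side [282 220  20  23 341] [291.1143695  232.07917889]
[ 0.49899593 -0.2194066   0.12923104] [ 0.35417    -0.80260726 -0.64642441  0.114334  ] [290.46772132255137, 513.0058509581722]
top [ 0.49579379 -0.21715998]
side [ 0.49508019 -0.22607036]
```

Emit:
{"api": "move_arm", "payload": {
  "series": "-0.3 -0.33 -0.1 0; -0.6 -0.66 -0.1 0; -0.9 -0.99 -0.1 0"
}}

```text
t: 0.48
position: [0.2342, 0.3946, 0.3136]
tcp_rot: [0.167, 0.986, -0.0, -0.0]
force: [1.0, 0.2, 0.1]
grip_width: 0.998
finger_force: 0.0
```

Emit:
{"api": "move_arm", "payload": {
  "series": "-0.3 -0.33 -0.1 0; -0.6 -0.66 -0.1 0; -0.9 -0.99 -0.1 0"
}}

```text
t: 0.85
position: [0.2864, 0.2714, 0.3238]
tcp_rot: [0.167, 0.986, -0.0, 0.0]
force: [0.4, -0.4, 0.1]
grip_width: 1.0
finger_force: 0.0
```

Emit:
{"api": "move_arm", "payload": {
  "series": "-0.3 -0.33 -0.1 0; -0.6 -0.66 -0.1 0; -0.9 -0.99 -0.1 0"
}}

```text
t: 1.23
position: [0.3387, 0.1482, 0.3339]
tcp_rot: [0.168, 0.986, 0.0, 0.0]
force: [0.3, -0.1, 0.0]
grip_width: 1.002
finger_force: 0.0
```

Emit:
{"api": "move_arm", "payload": {
  "series": "-0.3 -0.33 0 0; -0.6 -0.66 0 0; -0.9 -0.99 0 0"
}}

```text
t: 1.6
position: [0.3908, 0.025, 0.3337]
tcp_rot: [0.168, 0.986, 0.0, -0.0]
force: [0.7, 0.2, -0.1]
grip_width: 1.0
finger_force: 0.0
```

Emit:
{"api": "move_arm", "payload": {
  "series": "-0.3 -0.33 0 0; -0.6 -0.66 0 0; -0.9 -0.99 0 0; -0.9 -0.99 0 0"
}}

```text
t: 2.1
position: [0.4437, -0.0991, 0.3334]
tcp_rot: [0.17, 0.986, -0.0, -0.0]
force: [-0.2, 0.0, -0.3]
grip_width: 0.999
finger_force: 0.0
```

Emit:
{"api": "move_arm", "payload": {
  "series": "-0.3 -0.33 0 0; -0.6 -0.66 0 0; -0.8 -0.85 0 0; -0.8 -0.85 0 0; -0.8 -0.85 0 0"
}}

```text
t: 2.72
position: [0.4896, -0.2021, 0.3336]
tcp_rot: [0.167, 0.986, 0.0, -0.001]
force: [-0.3, -0.2, 0.7]
grip_width: 1.002
finger_force: 0.0
```

Run:
```python
from h import *
from scipy.optimize import least_squares
s=bot.observe();print(s["position"],s["joint_pos"])
c=eyes.calibration("wrist");im=eyes.grab_frame("wrist");cv2.imwrite("pics/w1.png",im);print(c)
st,ce,m=redmask(im);print(st,ce)
r=least_squares(lambda p:cylproj(c,p[0],p[1],.135,.165,.024)[0]-ce,[.5,-.22]);print(r.x,cylproj(c,*r.x,.135,.165,.024)[1])
```

```text
[ 0.48964313 -0.20210242  0.33355158] [-5.31018680e-01  2.71359980e-01 -1.91774958e-01  1.10938554e+00
  3.89318748e-04 -1.95103416e-01]
{'mtx': array([[277.94471777,   0.        , 256.35479291],
       [  0.        , 277.94471777, 197.29110018],
       [  0.        ,   0.        ,   1.        ]]), 'extrinsics': array([[ 3.29376394e-01, -8.98953823e-01, -2.88778835e-01,
         4.15655951e-01],
       [ 9.44198587e-01,  3.13744603e-01,  1.00266405e-01,
        -1.76028542e-01],
       [ 4.67932454e-04, -3.05689955e-01,  9.52130995e-01,
         4.03541433e-01],
       [ 0.00000000e+00,  0.00000000e+00,  0.00000000e+00,
         1.00000000e+00]])}
[ 216  182   50   52 1908] [241.00157233 207.23375262]
[ 0.49618053 -0.21943017] 2361.750835350016
```

View pics/w1.png

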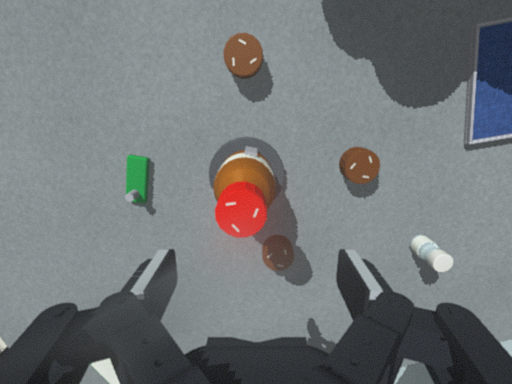

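The wrist view shows the red cap centred near (241,207) on the bottle, with marks at (231,204), (256,212) and (236,228). The fingers straddle x≈165-350 at the bottom of the picture. The brown caps and clamp are clear of the descent.

Run:
```python
from h import *
from scipy.optimize import minimize
im=cv2.imread("pics/w1.png")
c={'mtx':eyes.calibration("wrist")['mtx'],'extrinsics':eyes.calibration("wrist")['extrinsics']}
h=cv2.cvtColor(cv2.GaussianBlur(im,(3,3),0),cv2.COLOR_BGR2HSV)
m=cv2.inRange(h,(0,150,60),(8,255,255))|cv2.inRange(h,(168,120,60),(180,255,255))
n,l,st,ce=cv2.connectedComponentsWithStats(m);i=1+np.argmax(st[1:,4])
cs,_=cv2.findContours((l==i).astype(np.uint8),cv2.RETR_EXTERNAL,cv2.CHAIN_APPROX_NONE)
hull=cv2.convexHull(max(cs,key=len));M=cv2.moments(hull);print(M["m00"],M["m10"]/M["m00"],M["m01"]/M["m00"],cv2.boundingRect(hull))
t=np.linspace(0,6.28,40)
for x,y in((.4962,-.2194),(.496,-.22),(.4962,-.2160)):
  P=np.float32([proj(c,np.array([x+.024*np.cos(a),y+.024*np.sin(a),z])) for a in t for z in(.135,.165)])
  print(x,y,P.min(0),P.max(0))
print(atz(c,(241,214.7),.165), atz(c,(241,207),.15))
p=bot.observe()["position"];R=np.array([[-.944,.33],[.33,.944]])
print("tool delta",R@(np.array([.4962,-.2194])-p[:2]))
```

```text
2252.5 241.0719940806511 208.68353681095078 (215, 181, 52, 56)
0.4962 -0.2194 [214.22585 178.14085] [266.5699  235.23294]
0.496 -0.22 [213.53609 178.14929] [265.87918 235.24129]
0.4962 -0.216 [217.67796 177.04349] [270.09448 234.15186]
[ 0.49940722 -0.22001324  0.165     ] [ 0.49715598 -0.22002168  0.15      ]
tool delta [-0.01192289 -0.0142734 ]
```

Emit:
{"api": "move_arm", "payload": {
  "series": "-0.135 -0.14 0.2 0; -0.135 -0.14 0.5 0; -0.135 -0.14 0.8 0; -0.135 -0.14 0.8 0; -0.135 -0.14 0.8 0"
}}

```text
t: 3.4
position: [0.4987, -0.2207, 0.2551]
tcp_rot: [0.167, 0.986, -0.0, 0.001]
force: [-0.3, -0.5, 0.3]
grip_width: 1.001
finger_force: 0.0
```

Run:
```python
from h import *
s=bot.observe();print(s["position"],s["force"])
c=eyes.calibration("wrist");im=eyes.grab_frame("wrist")
h=cv2.cvtColor(cv2.GaussianBlur(im,(3,3),0),cv2.COLOR_BGR2HSV)
m=cv2.inRange(h,(0,150,60),(8,255,255))|cv2.inRange(h,(168,120,60),(180,255,255))
n,l,st,ce=cv2.connectedComponentsWithStats(m);i=1+np.argmax(st[1:,4]);print(st[i])
t=np.linspace(0,6.28,40)
for x,y in((.4962,-.2194),(.498,-.22)):
  P=np.float32([proj(c,np.array([x+.024*np.cos(a),y+.024*np.sin(a),z])) for a in t for z in(.135,.165)])
  print(x,y,P.min(0),P.max(0))
cv2.imwrite("pics/w2.png",im)
```

```text
[ 0.49872847 -0.22066537  0.25514472] [-0.29990246 -0.49580987  0.3184166 ]
[ 220  188   74   81 4527]
0.4962 -0.2194 [218.51428 184.26048] [294.59262 266.64093]
0.498 -0.22 [218.68178 186.84222] [294.50696 269.1535 ]
```

View pics/w2.png

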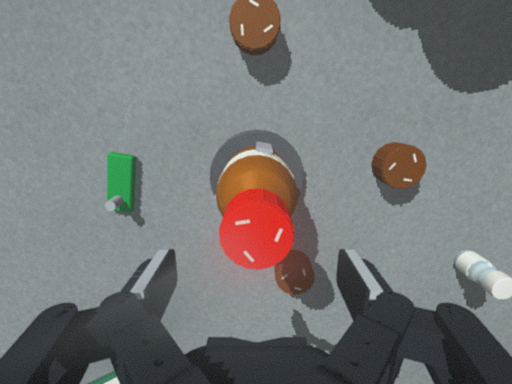

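The cap spans columns 220-294 and rows 188-269, matching a cap at (0.498,-0.220) to within 1 mm, midway between the fingers. Descending to grip.

Emit:
{"api": "move_arm", "payload": {
  "series": "0.01 0.005 0.2 0; 0.01 0.005 0.4 0; 0.01 0.005 0.52 0; 0.01 0.005 0.52 0; 0.01 0.005 0.52 0"
}}

```text
t: 4.08
position: [0.4982, -0.2206, 0.2028]
tcp_rot: [0.168, 0.986, -0.0, 0.001]
force: [-0.9, 0.6, 0.6]
grip_width: 1.002
finger_force: 0.0
```

Emit:
{"api": "move_arm", "payload": {
  "series": "0 0 0 0; 0 0 0 0; 0 0 0 0; 0 0 0 0; 0 0 0 0; 0 0 0 0",
  "claw": -1,
  "grip_force": 60
}}

```text
t: 4.82
position: [0.4978, -0.2205, 0.2026]
tcp_rot: [0.168, 0.986, -0.0, 0.0]
force: [-1.2, -0.7, 5.7]
grip_width: 0.551
finger_force: 61.9
```

Emit:
{"api": "move_arm", "payload": {
  "series": "0 0 0.01 0; 0 0 0.02 0; 0 0 0.03 0; 0 0 0.03 0; 0 0 0.03 0"
}}

```text
t: 5.45
position: [0.4979, -0.2205, 0.2003]
tcp_rot: [0.168, 0.986, -0.0, 0.001]
force: [-3.2, 1.9, 10.2]
grip_width: 0.551
finger_force: 62.4
```

Emit:
{"api": "move_arm", "payload": {
  "series": "0 0 0.01 0; 0 0 0.02 0; 0 0 0.027 0; 0 0 0.027 0; 0 0 0.027 0"
}}

```text
t: 6.08
position: [0.4979, -0.2204, 0.1981]
tcp_rot: [0.168, 0.986, -0.0, 0.001]
force: [-4.2, 2.8, 14.6]
grip_width: 0.55
finger_force: 62.9
```

Emit:
{"api": "move_arm", "payload": {
  "series": "0 0 0.003 -0.15; 0 0 0.003 -0.3; 0 0 0.003 -0.45; 0 0 0.003 -0.6; 0 0 0.003 -0.6"
}}

```text
t: 6.7
position: [0.4987, -0.221, 0.1982]
tcp_rot: [0.011, 1.0, -0.001, 0.002]
force: [-1.9, 1.5, 13.6]
grip_width: 0.554
finger_force: 63.0
```

```bash
cat > s.py <<'E'
from h import *
from scipy.spatial.transform import Rotation as Ro
s=bot.observe();x=Ro.from_quat(s["tcp_rot"]).as_matrix()[:,0]
print(s["position"].round(4),s["force"].round(1),s["ft_torque"].round(3),"j6 %.3f yaw %.1f"%(s["joint_pos"][5],np.degrees(np.arctan2(x[1],x[0]))),"jt6",s["joint_torque"][5].round(3))
E
python3 s.py
```

```text
[ 0.4987 -0.221   0.1982] [-1.9  1.5 13.6] [0.248 0.462 0.079] j6 -0.530 yaw 178.7 jt6 -0.019
```

Emit:
{"api": "move_arm", "payload": {
  "series": "0 0 0.012 0; 0 0 0.012 -0.15; 0 0 0.012 -0.3; 0 0 0.012 -0.45; 0 0 0.012 -0.6; 0 0 0.012 -0.6"
}}

```text
t: 7.45
position: [0.4989, -0.221, 0.1976]
tcp_rot: [-0.146, 0.989, -0.001, 0.002]
force: [-2.9, 1.7, 17.1]
grip_width: 0.553
finger_force: 63.5
```

```bash
python3 s.py
```

```text
[ 0.4989 -0.221   0.1976] [-2.9  1.7 17.1] [0.376 0.613 0.055] j6 -0.844 yaw -163.3 jt6 -0.016
```

Emit:
{"api": "move_arm", "payload": {
  "series": "0 0 -0.002 -0.12; 0 0 -0.002 -0.24; 0 0 -0.002 -0.36; 0 0 -0.002 -0.48; 0 0 -0.002 -0.48"
}}

```text
t: 8.07
position: [0.499, -0.221, 0.1976]
tcp_rot: [-0.268, 0.963, -0.002, 0.002]
force: [-3.3, 1.7, 16.8]
grip_width: 0.549
finger_force: 63.3
```

```bash
python3 s.py
```

```text
[ 0.499  -0.221   0.1976] [-3.3  1.7 16.8] [ 0.361  0.511 -0.015] j6 -1.096 yaw -148.9 jt6 -0.038
```

Emit:
{"api": "move_arm", "payload": {
  "series": "0 0 0 -0.08; 0 0 0 -0.16; 0 0 0 -0.16; 0 0 0 -0.16"
}}

```text
t: 8.57
position: [0.499, -0.221, 0.1976]
tcp_rot: [-0.308, 0.951, -0.002, 0.002]
force: [-2.5, 1.4, 16.3]
grip_width: 0.553
finger_force: 63.3
```

```bash
python3 s.py
```

```text
[ 0.499  -0.221   0.1976] [-2.5  1.4 16.3] [ 0.293  0.493 -0.009] j6 -1.179 yaw -144.1 jt6 0.012
```

Emit:
{"api": "move_arm", "payload": {
  "series": "0 0 0 -0.06; 0 0 0 -0.12; 0 0 0 -0.12; 0 0 0 -0.12"
}}

```text
t: 9.07
position: [0.499, -0.221, 0.1976]
tcp_rot: [-0.338, 0.941, -0.002, 0.002]
force: [-3.1, 0.9, 16.1]
grip_width: 0.549
finger_force: 63.3
```

```bash
python3 s.py
```

```text
[ 0.499  -0.221   0.1976] [-3.1  0.9 16.1] [0.324 0.522 0.005] j6 -1.242 yaw -140.5 jt6 -0.007
```

Emit:
{"api": "move_arm", "payload": {
  "series": "0 0 0 -0.06; 0 0 0 -0.12; 0 0 0 -0.12; 0 0 0 -0.12"
}}

```text
t: 9.57
position: [0.4988, -0.2209, 0.1976]
tcp_rot: [-0.367, 0.93, -0.002, 0.001]
force: [-2.2, 2.8, 17.2]
grip_width: 0.548
finger_force: 63.4
```

```bash
python3 s.py
```

```text
[ 0.4988 -0.2209  0.1976] [-2.2  2.8 17.2] [ 0.505  0.692 -0.175] j6 -1.304 yaw -136.9 jt6 -0.18
```

Emit:
{"api": "move_arm", "payload": {
  "series": "0 0 0 -0.06; 0 0 0 -0.1; 0 0 0 -0.1; 0 0 0 -0.1"
}}

```text
t: 10.07
position: [0.4985, -0.2209, 0.1976]
tcp_rot: [-0.391, 0.921, -0.001, 0.001]
force: [-4.1, 3.3, 18.1]
grip_width: 0.547
finger_force: 63.5
```

```bash
python3 s.py
```

```text
[ 0.4985 -0.2209  0.1976] [-4.1  3.3 18.1] [ 0.548  0.832 -0.765] j6 -1.355 yaw -134.0 jt6 -0.711
```

The torque rose to 0.77 N m at 65°, so this is the stop. I'll back off about 1° and lift.

Emit:
{"api": "move_arm", "payload": {
  "series": "0 0 0 0.03; 0 0 0 0.03; 0 0 -0.03 0.03; 0 0 -0.07 0.03; 0 0 -0.12 0.03; 0 0 -0.2 0.03; 0 0 -0.2 0.03"
}}

```text
t: 10.95
position: [0.4975, -0.22, 0.2148]
tcp_rot: [-0.385, 0.923, 0.001, -0.0]
force: [0.4, 0.2, -1.0]
grip_width: 0.551
finger_force: 64.8
```

```bash
python3 s.py
```

```text
[ 0.4975 -0.22    0.2148] [ 0.4  0.2 -1. ] [ 0.022 -0.004 -0.035] j6 -1.342 yaw -134.8 jt6 0.002
```

Emit:
{"api": "move_arm", "payload": {
  "series": "0 0 -0.3 0; 0 0 -0.6 0; 0 0 -0.9 0; 0 0 -0.9 0"
}}

```text
t: 11.45
position: [0.4983, -0.2205, 0.3067]
tcp_rot: [-0.385, 0.923, -0.001, 0.001]
force: [-0.2, -0.6, 0.2]
grip_width: 0.554
finger_force: 64.9
```

```bash
python3 s.py
python3 - <<'E'
from h import *
a=eyes.grab_frame("side");t=eyes.grab_frame("top");c=eyes.calibration("top")
cv2.imwrite("pics/s2.png",cv2.resize(a[120:320,150:400],None,fx=3,fy=3,interpolation=cv2.INTER_CUBIC))
# tray from its blue floor, top camera
print([np.degrees(0)])
from scipy.spatial.transform import Rotation as Ro
s=bot.observe();R=Ro.from_quat(s["tcp_rot"]).as_matrix()
print(R[:,:2].round(3), R.T@(np.array([.497,.177,s["position"][2]])-s["position"]))
cv2.imwrite("pics/t2.png",t)
h=blobs(t,(100,80,30),(130,255,140),500)
for st,ce,m in h:
  r=cv2.minAreaRect(np.argwhere(m)[:,::-1].astype(np.float32));P=[atz(c,p,.004) for p in cv2.boxPoints(r)];print(st,np.mean(P,0),np.round(P,3).tolist())
E
```

```text
[ 0.4983 -0.2205  0.3067] [-0.2 -0.6  0.2] [-0.051  0.049  0.066] j6 -1.342 yaw -134.8 jt6 -0.001
[np.float64(0.0)]
[[-0.704 -0.71 ]
 [-0.71   0.704]
 [ 0.     0.001]] [-0.28158408  0.27968143  0.00031   ]
[ 179  184   52   51 2032] [0.49696393 0.17711769 0.004     ] [[0.441, 0.256, 0.004], [0.579, 0.234, 0.004], [0.553, 0.097, 0.004], [0.416, 0.121, 0.004]]
```

View pics/s2.png

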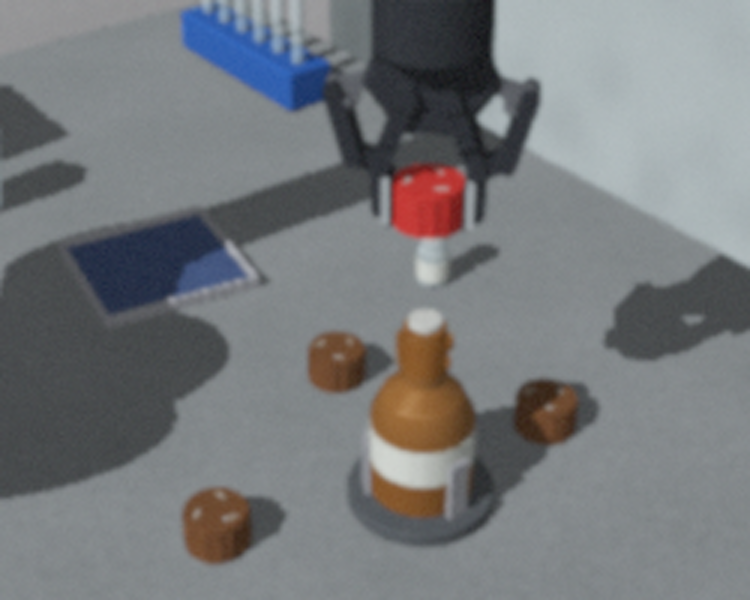

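The cap is held level in the gripper above the bare, open bottle neck. Vial and brown caps are undisturbed. Its underside is 67.6 mm below the TCP (0.1976-0.130), so carry it to the tray centre (0.497, 0.177).

Emit:
{"api": "move_arm", "payload": {
  "series": "-0.3 0.3 0 0; -0.6 0.6 0 0; -0.94 0.93 0 0"
}}

```text
t: 11.92
position: [0.4968, -0.0867, 0.303]
tcp_rot: [-0.384, 0.923, 0.001, -0.001]
force: [-0.2, -0.1, -0.0]
grip_width: 0.551
finger_force: 64.9
```

Emit:
{"api": "move_arm", "payload": {
  "series": "-0.3 0.3 0 0; -0.6 0.6 0 0; -0.94 0.93 0 0"
}}

```text
t: 12.3
position: [0.497, 0.0455, 0.3031]
tcp_rot: [-0.384, 0.923, 0.001, -0.001]
force: [1.3, 0.1, 0.0]
grip_width: 0.549
finger_force: 64.9
```

Emit:
{"api": "move_arm", "payload": {
  "series": "-0.3 0.3 0 0; -0.6 0.6 0 0; -0.94 0.93 0 0; -0.94 0.93 0 0; -0.94 0.93 0 0"
}}

```text
t: 12.92
position: [0.4976, 0.1761, 0.3035]
tcp_rot: [-0.385, 0.923, 0.0, -0.001]
force: [-0.2, -0.4, -0.6]
grip_width: 0.546
finger_force: 64.8
```

Emit:
{"api": "move_arm", "payload": {
  "series": "0 0 0.3 0; 0 0 0.6 0; 0 0 0.9 0; 0 0 0.9 0"
}}

```text
t: 13.42
position: [0.4965, 0.1746, 0.2126]
tcp_rot: [-0.383, 0.924, 0.0, -0.003]
force: [0.2, -0.3, 0.1]
grip_width: 0.545
finger_force: 64.8
```

```bash
python3 s.py
python3 - <<'E'
from h import *
im=eyes.grab_frame("wrist");cv2.imwrite("pics/w3.png",im)
E
```

```text
[0.4965 0.1746 0.2126] [ 0.2 -0.3  0.1] [0.03  0.034 0.015] j6 -0.589 yaw -134.9 jt6 -0.002
```

View pics/w3.png

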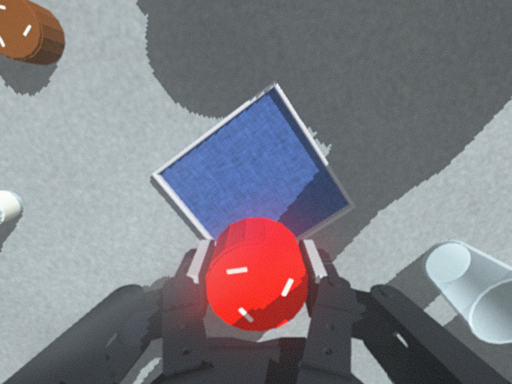

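The wrist view shows the cap held centrally, with the tray (corners about (275,85), (155,178), (350,205)) below it and the beaker well to the right at (470,280). Lowering.

Emit:
{"api": "move_arm", "payload": {
  "series": "0 0 0.25 0; 0 0 0.5 0; 0 0 0.75 0; 0 0 0.95 0; 0 0 0.95 0"
}}

```text
t: 14.1
position: [0.4984, 0.1758, 0.12]
tcp_rot: [-0.384, 0.923, 0.0, -0.0]
force: [-0.8, 0.3, 0.1]
grip_width: 0.549
finger_force: 64.8
```

Emit:
{"api": "move_arm", "payload": {
  "series": "0 0 0.1 0; 0 0 0.2 0; 0 0 0.3 0; 0 0 0.36 0; 0 0 0.36 0; 0 0 0.36 0"
}}

```text
t: 14.85
position: [0.4985, 0.1764, 0.084]
tcp_rot: [-0.384, 0.923, -0.0, 0.0]
force: [1.0, -0.1, 1.0]
grip_width: 0.549
finger_force: 64.8
```

```bash
python3 s.py
```

```text
[0.4985 0.1764 0.084 ] [ 1.  -0.1  1. ] [0.007 0.002 0.014] j6 -0.588 yaw -134.8 jt6 -0.0
```

Now 12.4 mm remain; approaching until contact.

Emit:
{"api": "move_arm", "payload": {
  "series": "0 0 0.04 0; 0 0 0.08 0; 0 0 0.1 0; 0 0 0.11 0; 0 0 0.115 0; 0 0 0.12 0; 0 0 0.12 0"
}}

```text
t: 15.72
position: [0.4982, 0.1763, 0.0741]
tcp_rot: [-0.384, 0.923, -0.0, 0.0]
force: [-7.1, -1.5, 24.0]
grip_width: 0.554
finger_force: 78.3
```

Emit:
{"api": "move_arm", "payload": {
  "series": "0 0 0.004 0; 0 0 0.008 0; 0 0 0.008 0"
}}

```text
t: 16.1
position: [0.4982, 0.1763, 0.0741]
tcp_rot: [-0.384, 0.923, -0.0, 0.0]
force: [-8.6, -2.8, 32.1]
grip_width: 0.553
finger_force: 82.5
```

Contact came about 2.5 mm early, so either the cap sits lower in the grip or the fingertips touch first. I'll relieve the load and check the cap's height in the grip from the wrist images.

Emit:
{"api": "move_arm", "payload": {
  "series": "0 0 -0.015 0; 0 0 -0.025 0; 0 0 -0.025 0"
}}

```text
t: 16.48
position: [0.4982, 0.1764, 0.0742]
tcp_rot: [-0.384, 0.923, -0.0, -0.0]
force: [-3.8, -0.8, 10.7]
grip_width: 0.554
finger_force: 70.6
```

```bash
python3 s.py
python3 - <<'E'
from h import *
from scipy.optimize import least_squares
c=eyes.calibration("wrist");s=bot.observe();im4=eyes.grab_frame("wrist");cv2.imwrite("pics/w4.png",im4)
E=np.array(c["extrinsics"])
from scipy.spatial.transform import Rotation as Ro
T=np.eye(4);T[:3,:3]=Ro.from_quat(s["tcp_rot"]).as_matrix();T[:3,3]=s["position"]
ct={"mtx":c["mtx"],"extrinsics":np.linalg.inv(T)@E}   # camera in tool frame
def marks(im):
    st,ce,m=redmask(im);x,y,w,h=st[:4]
    mm=np.zeros(im.shape[:2],np.uint8);cv2.fillPoly(mm,[cv2.convexHull(np.argwhere(m)[:,::-1].astype(np.int32))],255)
    mm=cv2.erode(mm,np.ones((5,5)))
    hsv=cv2.cvtColor(im,cv2.COLOR_BGR2HSV);g=((mm>0)&(hsv[...,1]<130)&(hsv[...,2]>120)).astype(np.uint8)
    n,l,s2,c2=cv2.connectedComponentsWithStats(g)
    return [x for _,x in sorted(((-s2[i,4],tuple(c2[i].round(1))) for i in range(1,n)))][:3],st
for n in("w2","w3","w4"):print(n,*marks(cv2.imread(f"pics/{n}.png")))
np.save("ct.npy",ct["extrinsics"]);print(ct["extrinsics"].round(4))
E
```

```text
[0.4982 0.1764 0.0742] [-3.8 -0.8 10.7] [-0.214  0.641  0.01 ] j6 -0.588 yaw -134.8 jt6 0.006
w2 [(np.float64(242.1), np.float64(221.8)), (np.float64(278.2), np.float64(234.7)), (np.float64(248.2), np.float64(254.9))] [ 221  189   72   79 3863]
w3 [(np.float64(236.4), np.float64(270.2)), (np.float64(287.0), np.float64(286.9)), (np.float64(245.4), np.float64(314.4))] [ 206  218  102  113 8459]
w4 [(np.float64(236.4), np.float64(270.2)), (np.float64(287.1), np.float64(286.6)), (np.float64(245.4), np.float64(314.2))] [ 205  218  104  114 8884]
[[ 3.000e-04  9.516e-01  3.073e-01  7.850e-02]
 [ 1.000e+00 -1.000e-04 -5.000e-04 -2.000e-04]
 [-4.000e-04  3.073e-01 -9.516e-01 -6.990e-02]
 [ 0.000e+00  0.000e+00  0.000e+00  1.000e+00]]
```

Run:
```python
from h import *
from scipy.optimize import least_squares
c={"mtx":eyes.calibration("wrist")["mtx"],"extrinsics":np.load("ct.npy")}
A=[(242.1,221.8),(278.2,234.7),(248.2,254.9)];B=[(236.4,270.2),(287.1,286.6),(245.4,314.2)]
P=np.array([atz(c,u,.2551-.165) for u in A]);print(P.round(4))
d=lambda P:np.array([np.linalg.norm(P[i]-P[j]) for i,j in((0,1),(1,2),(0,2))])
for z in np.arange(.032,.044,.001):
    Q=np.array([atz(c,u,z) for u in B]);print(round(z,3),(d(Q)/d(P)).round(3),Q.mean(0).round(4)[:2])
print(P.mean(0))
```

```text
[[ 0.0108 -0.009   0.0901]
 [ 0.002   0.0137  0.0901]
 [-0.0124 -0.0054  0.0901]]
0.032 [0.948 0.968 0.97 ] [ 0.0032 -0.0002]
0.033 [0.957 0.977 0.98 ] [ 0.0024 -0.0002]
0.034 [0.967 0.987 0.989] [ 0.0017 -0.0002]
0.035 [0.976 0.996 0.999] [ 0.001  -0.0002]
0.036 [0.985 1.006 1.008] [ 0.0002 -0.0002]
0.037 [0.994 1.015 1.018] [-0.0005 -0.0002]
0.038 [1.004 1.025 1.028] [-0.0013 -0.0002]
0.039 [1.013 1.034 1.037] [-0.002  -0.0002]
0.04 [1.022 1.044 1.047] [-0.0027 -0.0002]
0.041 [1.032 1.053 1.056] [-0.0035 -0.0002]
0.042 [1.041 1.063 1.066] [-0.0042 -0.0002]
0.043 [1.05  1.072 1.075] [-0.005  -0.0002]
[ 0.00014844 -0.00024218  0.0901    ]
```

The marks' spacing puts the cap's underside 66-67.5 mm ahead of the TCP, so it has not slipped. The fingertips (70 mm) meet the floor first, leaving the cap about 2.5 mm above it. That is as low as this grip allows, so I'll unload the tips and release gently.

Emit:
{"api": "move_arm", "payload": {
  "series": "0 0 -0.008 0; 0 0 -0.008 0; 0 0 -0.008 0",
  "grip_force": 20
}}

```text
t: 16.9
position: [0.4985, 0.1764, 0.0743]
tcp_rot: [-0.384, 0.923, 0.0, 0.0]
force: [0.0, -0.5, 0.8]
grip_width: 0.549
finger_force: 65.8
```

```bash
python3 s.py
python3 - <<'E'
from h import *
im=eyes.grab_frame("side");cv2.imwrite("pics/s4.png",cv2.resize(im[160:240,150:260],None,fx=7,fy=7,interpolation=cv2.INTER_CUBIC))
E
```

```text
[0.4985 0.1764 0.0743] [ 0.  -0.5  0.8] [0.008 0.001 0.034] j6 -0.588 yaw -134.8 jt6 0.0
```

View pics/s4.png

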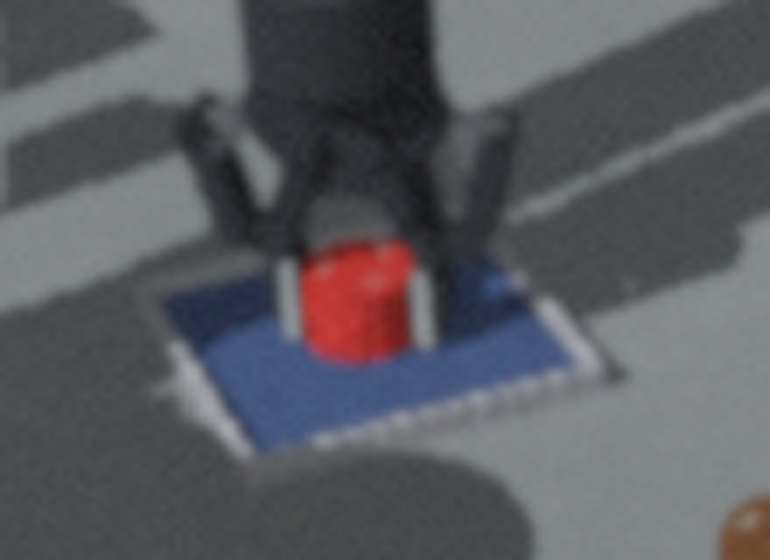

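The cap is upright in the middle of the tray floor, with its bottom and the fingertips (rows 340-360) within a few millimetres of the floor. Releasing.

Emit:
{"api": "move_arm", "payload": {
  "series": "0 0 0 0; 0 0 0 0; 0 0 0 0; 0 0 0 0",
  "claw": 0.3,
  "grip_force": 20
}}

```text
t: 17.45
position: [0.4984, 0.1763, 0.0744]
tcp_rot: [-0.384, 0.923, -0.0, -0.0]
force: [0.3, 0.5, 0.5]
grip_width: 0.65
finger_force: 0.0
```

Emit:
{"api": "move_arm", "payload": {
  "series": "0 0 0 0; 0 0 0 0; 0 0 0 0; 0 0 0 0",
  "claw": 1
}}

```text
t: 17.95
position: [0.4984, 0.1764, 0.0744]
tcp_rot: [-0.384, 0.923, -0.0, 0.0]
force: [0.8, 0.0, -0.3]
grip_width: 0.999
finger_force: 0.0
```

Emit:
{"api": "move_arm", "payload": {
  "series": "0 0 -0.1 0; 0 0 -0.3 0; 0 0 -0.6 0; 0 0 -1 0; 0 0 -1 0"
}}

```text
t: 18.58
position: [0.5006, 0.1769, 0.1781]
tcp_rot: [-0.384, 0.923, -0.001, 0.003]
force: [0.3, 0.5, -0.3]
grip_width: 1.0
finger_force: 0.0
```

```bash
python3 s.py
python3 - <<'E'
from h import *
im=eyes.grab_frame("wrist");cv2.imwrite("pics/w5.png",im)
E
```

```text
[0.5006 0.1769 0.1781] [ 0.3  0.5 -0.3] [-0.029  0.023 -0.012] j6 -0.588 yaw -134.8 jt6 -0.0
```

View pics/w5.png

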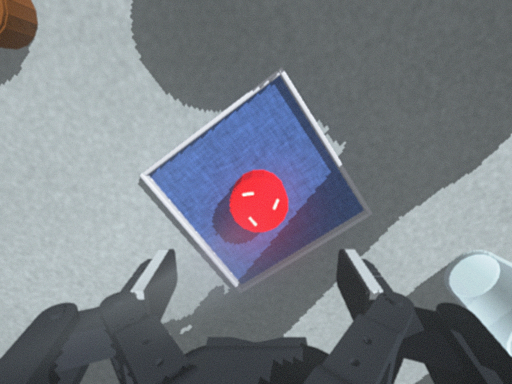

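The cap stands upright with its marks up at (259,201), centred in the tray, and the gripper is clear. Handing in.

```bash
python3 -c "
from plant import job
print(job.finish_job())"
```

```text
the job is handed in; nothing more can be done
None
```

The red cap was pressed, turned about 65° counter-clockwise to its stop (about 0.77 N m), lifted off and released upright in the middle of the tray; the fingertips met the tray floor first, so it settled the last 2–3 mm on release.

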